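# Interleave and weight the carved plaster tiles

### The job

One carved plaster tile already lies in the wooden nest with a brush on it: first lay the brush flat in the steel tool tray, then slide the cork sheet off its ledge squarely onto the bottom tile, and then slide the second plaster tile off the other ledge squarely onto the cork, with all edges lined up to within about a centimetre. Finally set the knobbed iron weight upright on the middle of the upper tile, lowering it gently so that the plaster takes no knock. Leave the bottom tile down in its nest, and do not disturb the spray can, the white tub or the plaster lion head.

Things in the scene. Friction and masses are not known exactly. Their poses are not given: they have to be found in the camera images.
- nest: fixed low wooden tray, 116 x 116 mm; origin at the centre of its underside; floor 12 mm above the table; rim 6 mm wide all round, its top 18 mm above the table. The bottom tile lies in it with about 2 mm of play each side. The two ledges stand beside it on its own +y and -y sides (which is which varies); its x and y axes are parallel to its sides
- low_ledge: fixed wooden stand beside the nest, 116 mm (its x) x 125 mm (its y), flat top without rims 29 mm above the table, that is 2 mm above the top of the bottom tile; origin at the centre of its underside, on the table, same heading as the nest. It is centred about 134 mm from the nest's centre along the nest's y, so a 22 mm wide gap separates its edge from the bottom tile. The cork sheet starts on it
- high_ledge: fixed wooden stand on the other side of the nest, same plan and distance as the low ledge, flat top 37 mm above the table, that is 2 mm above the cork sheet once that lies on the bottom tile; origin at the centre of its underside, on the table. The second plaster tile starts on it
- bottom_tile: white plaster tile 100 x 100 x 15 mm, 200 g or so, lying loose in the nest, flat but for a faint rosette on its top; origin at the centre of its underside; top 27 mm above the table; x, y parallel to its sides
- separator: cork sheet (stiff) 100 x 100 x 8 mm, about 60 g, lying on the low ledge, too wide for a gripper but easily pushed by its edge; origin at the centre of its underside; x, y parallel to its sides, x roughly the nest's x
- top_tile: white plaster tile 100 x 100 x 15 mm, about 200 g, like the bottom one, lying on the high ledge; origin at the centre of its underside; x, y parallel to its sides, x roughly the nest's x
- brush: flat rigid brush 180 mm long, about 60 g, lying on the bottom tile; x runs along it towards the bristles, z up; origin on its underside at mid-length, the centre of mass 8 mm from it towards the bristles. Dark wooden handle 18 mm wide and 10 mm thick from x = -90 to +20 mm, then a steel ferrule and bristles 28 mm wide to x = +90 mm
- tray: fixed open steel tool tray, outside 250 mm (its x) x 130 mm (its y) x 22 mm high, walls and floor 5 mm thick; origin at the centre of its underside; empty at the start
- weight: dark iron weight, about 0.5 kg, standing on the table on the other side from the tray: disc 62 mm across and 22 mm high, thin neck, and on top a knob 28 mm across from 40 to 58 mm above its underside, to be gripped from above; origin at the centre of its underside, z up
- spray_can: bystander: upright spray can, 60 mm across, 170 mm tall; origin at the centre of its underside
- gesso_tub: bystander: open white tub, 84 mm across, 75 mm tall; origin at the centre of its underside
- lion_head: bystander: white plaster lion head on a foot, about 100 mm wide, 145 mm tall; origin at the centre of its underside
Mind the look-alikes: they are no part of the job. There is more than one size of the separator; the job needs the smallest. Of the things that look like the weight, take the one that is farthest to the robot's right at the start.

How it is judged:
On the way, in this order (a step that is already met when the one before it is completed fails the run):
1. the brush lies in the tool tray (x of brush in the frame of tray between -0.115 and 0.115 m and y of brush in the frame of tray between -0.055 and 0.055 m and z of brush in the frame of tray between 0 and 0.012 m and angle between brush's own z axis and vertical below 0.15 rad), for 0.2 s.
2. the cork sheet lies squarely on the bottom tile (horizontal distance between separator and bottom_tile below 0.015 m and angle between the x axis of separator and the x axis of bottom_tile, either way round below 0.12 rad and angle between separator's own z axis and vertical below 0.04 rad and z of separator in the frame of bottom_tile between 0.012 and 0.018 m), for 0.2 s.
3. the second tile lies squarely on the cork sheet (all of step 2 and horizontal distance between top_tile and separator below 0.015 m and angle between the x axis of top_tile and the x axis of separator, either way round below 0.12 rad and angle between top_tile's own z axis and vertical below 0.04 rad and z of top_tile in the frame of separator between 0.005 and 0.011 m and horizontal distance between top_tile and bottom_tile below 0.015 m), for 0.2 s.
4. the weight stands on the upper tile (horizontal distance between weight and top_tile below 0.025 m and angle between weight's own z axis and vertical below 0.06 rad and z of weight in the frame of top_tile between 0.012 and 0.018 m), for 0.2 s.
At the end, for the whole second after the job is handed in: Brush flat in the tray; bottom tile in its nest (6 mm); cork flat on it, centred within 15 mm; second tile flat on the cork, within 15 mm of cork and bottom tile, both square within 0.12 rad; weight upright within 25 mm of the upper tile's middle; all at rest (all of step 1 and all of step 3 and all of step 4 and z of bottom_tile in the frame of nest below 0.015 m and horizontal distance between bottom_tile and nest below 0.006 m and linear speed of each of brush, separator, top_tile, weight below 0.02 m/s); the robot touches nothing.
It fails at once if a bystander was moved by more than 20 mm (distance of any of spray_can, gesso_tub, lion_head from where it was at the start of the episode above 0.02 m).
It fails at once if the weight struck a plaster tile hard (over 60 N) (contact force between weight and top_tile above 60 N or contact force between weight and bottom_tile above 60 N).
It also fails if it takes over 72 s, if anything falls off the work surface, if the arm or the gripper's body presses on something with over 40 N, if the wrist force passes 120 N, or if a joint passes its speed limit or range.

### The arm

A 6-joint arm with a two-finger parallel gripper is mounted at the origin on the work surface. World frame = base frame: x ahead of the robot, y to its left, z up, the work surface at z = 0. Lengths are in m, angles in rad, forces in N, time in s.
With the tool pointing down it reaches from about 0.25 to 0.85 m from the base axis. Payload 12.5 kg.
Tool frame: the origin (TCP) lies at the very end of the fingers, on their centre line; the grasp point (between the pads) lies 19 mm behind it; z points along the fingers, y is the line along which they close (so a half turn about z gives the same grasp; the last joint's range is limited). The gripper opens to 93 mm and grips with 3 to 60 N. Pads are 15 mm wide; open, the fingers measure 128 mm over their backs; the gripper's body (75 mm by 188 mm) begins 65 mm behind the grasp point.
Start: joints at [1.083, 0.351, 1.652, -0, 1.139, -0.085], TCP at [0.216, 0.506, 0.219] pointing down, gripper open.
Joint ranges: [-2.75, 2.75], [-0.79, 2.1], [0.01, 2.65], [-1.57, 4.71], [0.07, 3.14], [-2.87, 2.87]. Speed limits (rad/s): [2.22, 2.22, 2.79, 3.14, 3.14, 3.14].

### API

Orientations are given as a rotation vector (axis times angle).
In Python, from bench import get_obs, capture, get_calibration, finish_job gives the robot as it stands.
- The arm moves only by the shell command python3 -m handwheel 'ROWS'. ROWS is a JSON object of lists of equal length, an entry for each row: "rotation": the turn, a rotation vector about the world's x, y, z normalised to -1 to 1, where 1 is 360 degrees, a list of three; "translation": the shift along the world's x, y, z normalised to -1 to 1, where 1 is 25 cm, a list of three; "gripper": the opening, from 0 (shut) to 1 (fully open). In form: {"rotation": [[wx, wy, wz], ...], "translation": [[tx, ty, tz], ...], "gripper": [gripper, ...]}. A call has 1 to 5 rows; each row is the pose to reach, as a shift and turn from the pose commanded when the call began, turning the shorter way round; what a row does not reach only later rows make up. A row lasts 1/10 s, in which the tool goes at most 50 mm and 8.59 degrees, less where a joint would pass 70% of its speed; a pose out of reach is approached as far as the arm can. A call with a number of a shift or a turn outside -1 to 1 is refused whole. A call with a gripper value outside its range is refused whole. The fingers move at their own pace and stop on an object; the grip force is fixed at half the most. Time passes only in rows, so rows that repeat a pose let the fingers close. It gives the time, the measured TCP pose, the force, the opening and the grip force at its end, in the units of the state.
- get_obs(): the state, without advancing time (a new reading comes with each control period).
- capture(name): name is "scene" or "side" or "wrist"; returns the picture (480x640x3 uint8, red, green, blue); there is no depth.
- get_calibration(name): a dict with "fovy" (degrees; the focal length in pixels is half the picture's height over the tangent of half this angle, whatever the lens; pixels are square), "cx", "cy" (the principal point, pixels), "R" (3x3) and "t" (3): a world point X has camera coordinates R X + t; the wrist camera has in their place "hand_eye" (4x4, takes a point from camera to tool coordinates, whose origin is the TCP and whose axes are the flange's). Camera axes: x right, y down, z forward; pixel columns grow to the right and rows downward; lengths in m; the calibration is good to about 2 mm. A picture is of the moment at which its call begins: read the wrist's pose just before it. get_calibration takes no time and is no camera call.
- finish_job(): hands the job in; it is judged then, once.
The state is a dict: "t": time; "joint_positions": joint angles; "joint_vel": joint speeds; "joint_torque": joint torques, N m; "tcp_pos": TCP position; "tool_rot": TCP orientation; "ft_force": force on the tool from outside, world axes, zero at the start; "wrist_torque": the same for the moment, N m; "grip_width": finger opening in m; "grip_force": force on a finger pad.
Only numpy, scipy, OpenCV 4.12 (cv2) and the standard library are available. Lean on these libraries where they do the work, as an engineer would, in place of code of your own. Each camera call takes 0.05 s, during which the arm holds its last target. There are 200 camera calls.

## Working session

There is one attempt and no reset: what is moved stays moved. The work goes in short steps, Python scripts to look and compute and a shell command to move; the robot and the scene stay as the last step left them, time stands still between calls to the robot, and variables do not carry over. Pictures are saved under pics/ and viewed, at most 10 in all, crops included, and the job is handed in when it is done.

```bash
mkdir -p pics; ls
python3 - <<'E'
from bench import *
import cv2,numpy as np
print(get_obs())
for n in ("scene","side"):
    c=get_calibration(n);print(n,c)
    im=capture(n);cv2.imwrite(f"pics/{n}0.png",im[:,:,::-1])
print(get_calibration("wrist"))
E
```

```text
pics
{'t': 0.0, 'joint_positions': array([ 1.08338520e+00,  3.51256070e-01,  1.65244423e+00,  6.61051594e-06,
        1.13909980e+00, -8.45773791e-02]), 'joint_vel': array([-0.00237455, -0.00144065,  0.00160324, -0.00025928, -0.0003514 ,
       -0.00080273]), 'joint_torque': array([-2.36520555e-04, -4.97316957e+01, -2.85256577e+01,  6.98645879e-02,
        2.56419025e-02, -1.34050929e-04]), 'tcp_pos': array([0.2154109 , 0.50567444, 0.21808292]), 'tool_rot': array([-6.28434848e-01, -3.07774177e+00,  1.81674392e-03]), 'ft_force': array([ 0.19020188, -0.07299267, -0.13665628]), 'wrist_torque': array([ 0.00291777, -0.00332271, -0.02178554]), 'grip_force': 0.0, 'grip_width': 0.09297006980017845}
scene {'fovy': 49.289855614623434, 'cx': 319.2956720554264, 'cy': 238.41739373021863, 'R': array([[-0.44282237,  0.89658399,  0.00674584],
       [ 0.61475672,  0.30908762, -0.72563009],
       [-0.65267337, -0.31717818, -0.68805194]]), 't': array([ 0.22671197, -0.28673451,  1.37137104])}
side {'fovy': 55.059440242920715, 'cx': 324.5447699186638, 'cy': 236.9091019449523, 'R': array([[ 0.96221035, -0.27154001,  0.02042688],
       [-0.18384461, -0.70313053, -0.68688326],
       [ 0.20087905,  0.65717082, -0.72648065]]), 't': array([-0.5313254 ,  0.11994156,  0.90908036])}
{'fovy': 68.39138988782713, 'cx': 323.12273511512655, 'cy': 238.58382957363605, 'hand_eye': array([[-5.16127066e-04, -9.68947892e-01, -2.47264466e-01,
         6.90238550e-02],
       [ 9.99999833e-01, -5.64206810e-04,  1.23592443e-04,
        -3.69308995e-04],
       [-2.59262933e-04, -2.47264361e-01,  9.68948022e-01,
        -1.65155489e-01],
       [ 0.00000000e+00,  0.00000000e+00,  0.00000000e+00,
         1.00000000e+00]])}
```

View pics/scene0.png

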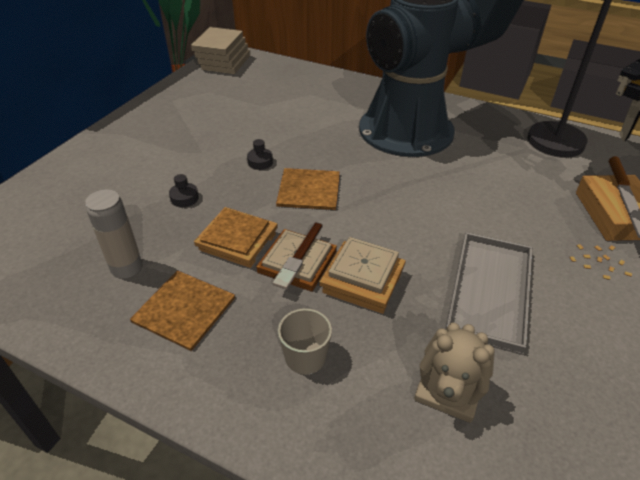

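View pics/side0.png

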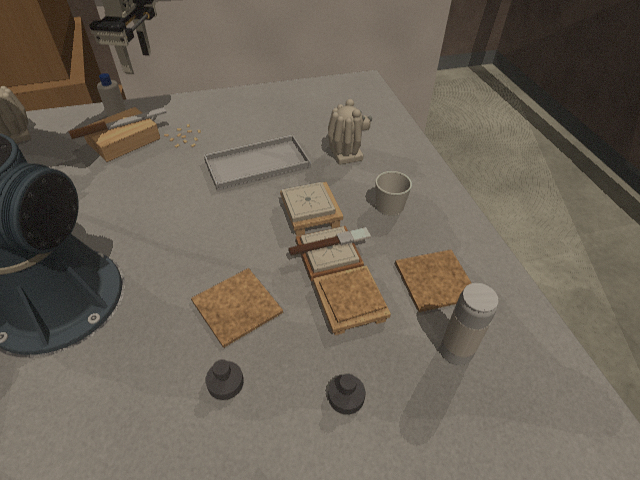

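The scene shows a brush on the bottom tile at (300,255), and a tray at (493,290). There are three cork sheets: (310,188) and (184,308) on the table, and (236,230) on the ledge. There are two iron weights: (260,155) and (183,192). I'll measure the candidates and confirm them in one crop.

```bash
cat > h.py <<'E'
from bench import *
import cv2,numpy as np
from scipy.spatial.transform import Rotation as Rn
def cam(n):
    c=get_calibration(n)
    f=240/np.tan(np.radians(c["fovy"])/2)
    if n=="wrist":
        o=get_obs();T=np.eye(4);T[:3,:3]=Rn.from_rotvec(o["tool_rot"]).as_matrix();T[:3,3]=o["tcp_pos"]
        M=T@np.array(c["hand_eye"]);R=M[:3,:3].T;t=-R@M[:3,3]
    else: R,t=np.array(c["R"]),np.array(c["t"])
    return f,c["cx"],c["cy"],R,t
def ray(C,uv,z):
    f,cx,cy,R,t=C;uv=np.asarray(uv,float).reshape(-1,2)
    d=np.c_[(uv[:,0]-cx)/f,(uv[:,1]-cy)/f,np.ones(len(uv))]@R;o=-R.T@t
    return (o+d*((z-o[2])/d[:,2])[:,None])
def proj(C,X):
    f,cx,cy,R,t=C;p=np.asarray(X).reshape(-1,3)@R.T+t
    return np.c_[cx+f*p[:,0]/p[:,2],cy+f*p[:,1]/p[:,2]]
E
python3 - <<'E'
from h import *
S=cam("scene");D=cam("side")
np.set_printoptions(precision=4,suppress=True)
for n,p,q,z in [("wA knob",(259,146),(221,369),.05),("wB knob",(181,181),(346,382),.05),("cork ledge",(237,229),(352,294),.037),("cork1",(310,188),(237,306),.005),("cork2",(184,308),(433,279),.005),("bt",(297,257),(330,250),.027),("tt",(365,263),(309,202),.052),("tray",(493,290),(257,163),.01),("tub top",(304,330),(393,184),.075),("can top",(104,199),(479,298),.17)]:
    print(n,ray(S,p,z)[0],ray(D,q,z)[0])
a=cv2.imread("pics/scene0.png")[130:330,150:417];b=cv2.imread("pics/side0.png")[175:425,185:485]
a=cv2.resize(a,None,fx=3,fy=3,interpolation=cv2.INTER_CUBIC);cv2.imwrite("pics/c1.png",a[:600,:800])
b=cv2.resize(b,None,fx=2.4,fy=2.4,interpolation=cv2.INTER_CUBIC);cv2.imwrite("pics/c2.png",b)
print(a.shape,b.shape)
E
```

```text
wA knob [ 0.3052 -0.2593  0.05  ] [ 0.2989 -0.2658  0.05  ]
wB knob [ 0.4957 -0.3389  0.05  ] [ 0.491  -0.3414  0.05  ]
cork ledge [ 0.5593 -0.1578  0.037 ] [ 0.5589 -0.1676  0.037 ]
cork1 [ 0.3416 -0.1076  0.005 ] [ 0.342  -0.1154  0.005 ]
cork2 [ 0.7486 -0.1506  0.005 ] [ 0.7427 -0.1526  0.005 ]
bt [ 0.5659 -0.0206  0.027 ] [ 0.5524 -0.0396  0.027 ]
tt [0.5456 0.1083 0.052 ] [0.5402 0.0906 0.052 ]
tray [0.4652 0.3309 0.01  ] [0.4579 0.3153 0.01  ]
tub top [0.7416 0.0865 0.075 ] [0.7351 0.0772 0.075 ]
can top [ 0.7136 -0.3087  0.17  ] [ 0.7101 -0.317   0.17  ]
(600, 801, 3) (600, 720, 3)
```

View pics/c1.png

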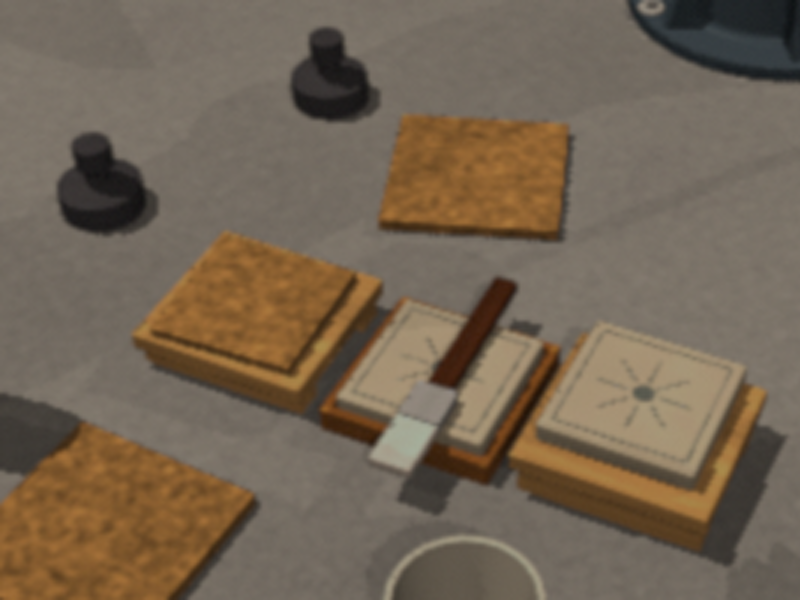

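The crop shows the weights at crop (330,75) and (100,180), and the corks at (475,175), (250,300) and (120,530). The weight meant is scene (183,192), since its y of -0.34 is less than -0.26, so it is farthest right. The cork meant is the one on the ledge at scene (236,230), the smallest.

Run:
```python
from h import *
np.set_printoptions(precision=4,suppress=True)
S=cam("scene")
def q(n,p,z):
    P=ray(S,np.array(p)/3+[150,130],z)[:,:2];e=np.roll(P,-1,0)-P
    print(n,P.mean(0),"len",np.linalg.norm(e,axis=1),"ang",np.degrees(np.arctan2(e[:,1],e[:,0])))
q("cork",[(228,233),(357,277),(292,371),(153,332)],.037)
q("tt",[(602,322),(746,368),(692,474),(538,432)],.052)
q("bt",[(404,302),(546,345),(487,447),(338,400)],.027)
q("cork1",[(403,116),(569,124),(562,236),(380,228)],.008)
q("hl",[(520,462),(540,440),(765,390),(704,535)],.037)
P=ray(S,np.array([(505,284),(440,383),(388,464)])/3+[150,130],.035)[:,:2]
print("brush",P,np.degrees(np.arctan2(*(P[0]-P[2])[::-1])),np.linalg.norm(P[0]-P[2]))
P=ray(S,[(464,236),(533,245),(524,350),(448,334)],.022)[:,:2];print("tray",P,P.mean(0))
o=get_obs();print(Rn.from_rotvec(o["tool_rot"]).as_matrix())
```

```text
cork [ 0.5638 -0.1574] len [0.102  0.095  0.0988 0.1048] ang [  90.2932    5.0249  -84.2391 -173.4047]
tt [0.544  0.1073] len [0.0958 0.0954 0.0938 0.1036] ang [  91.2305    1.1162  -83.791  -177.5532]
bt [ 0.5577 -0.023 ] len [0.102  0.0963 0.1009 0.0976] ang [  92.9864    3.5127  -86.302  -175.8439]
cork1 [ 0.3451 -0.1069] len [0.1299 0.135  0.1309 0.1366] ang [ 112.1714   22.5408  -67.153  -157.8807]
hl [0.5778 0.115 ] len [0.0214 0.1464 0.1244 0.1173] ang [171.8409 133.2255   3.4809 -91.3524]
brush [[ 0.4738 -0.0213]
 [ 0.5745 -0.0165]
 [ 0.6475 -0.0124]] -177.08480368640033 0.17399733571083054
tray [[0.3605 0.2467]
 [0.325  0.3746]
 [0.5829 0.4047]
 [0.6073 0.2855]] [0.4689 0.3279]
[[-0.92    0.392  -0.0005]
 [ 0.392   0.92   -0.0009]
 [ 0.0001 -0.0011 -1.    ]]
```

```bash
for i in 1 2 3; do python3 -m handwheel '{"rotation":[[0,0,0.025],[0,0,0.025],[0,0,0.025],[0,0,0.025],[0,0,0.025]],"translation":[[0.39,-0.7,0.04],[0.39,-0.7,0.04],[0.39,-0.7,0.04],[0.39,-0.7,0.04],[0.39,-0.7,0.04]],"gripper":[1,1,1,1,1]}'; done
python3 - <<'E'
from h import *
C=cam("wrist");np.save("pics/w1.npy",np.array([*C[:3],*C[3].ravel(),*C[4]]))
cv2.imwrite("pics/w1.png",capture("wrist")[:,:,::-1]);print(get_obs()["t"])
E
```

```text
t: 0.6
tcp_pos: [0.3148, 0.3274, 0.2288]
tool_rot: [0.391, 3.117, -0.001]
ft_force: [0.2, 0.3, 0.0]
grip_width: 0.0927
grip_force: 0.0
t: 1.1
tcp_pos: [0.4123, 0.153, 0.2388]
tool_rot: [0.145, 3.138, -0.001]
ft_force: [0.4, 0.6, -0.4]
grip_width: 0.0929
grip_force: 0.0
t: 1.6
tcp_pos: [0.5098, -0.0217, 0.2484]
tool_rot: [-0.103, 3.14, -0.001]
ft_force: [-0.1, 0.8, -0.0]
grip_width: 0.0929
grip_force: 0.0
1.65
```

View pics/w1.png

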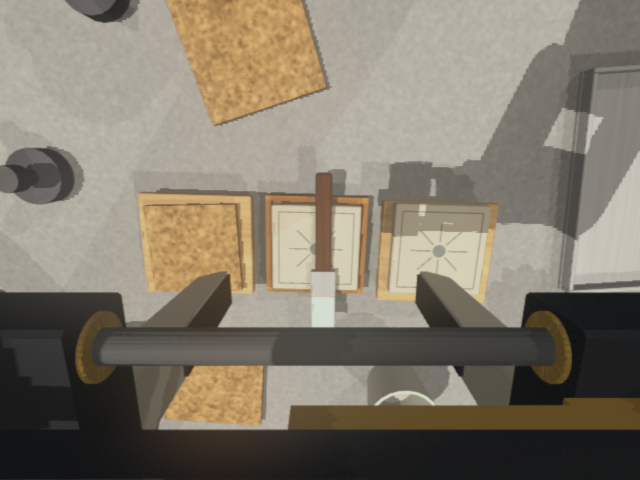

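The wrist view shows the cork at about (195,247), the nest and bottom tile at (316,247), the brush from (324,173) to (323,327) with its handle centre near (324,225), and the top tile rosette at (439,251). The weight is at (40,175).

Run:
```python
from h import *
np.set_printoptions(precision=4,suppress=True)
v=np.load("pics/w1.npy");C=(v[0],v[1],v[2],v[3:12].reshape(3,3),v[12:])
def q(n,p,z):
    P=ray(C,p,z)[:,:2];e=np.roll(P,-1,0)-P
    print(n,P.mean(0),"len",np.linalg.norm(e,axis=1),"ang",np.degrees(np.arctan2(e[:,1],e[:,0])))
q("nest",[(265,194),(369,195),(366,293),(264,291)],.018)
q("bt",[(272,206),(361,206),(359,289),(271,288)],.027)
q("cork",[(144,205),(240,203),(243,291),(149,292)],.037)
q("tt",[(391,206),(491,205),(486,296),(390,294)],.052)
q("lowledge",[(139,193),(250,193),(253,293),(148,292)],.029)
q("highledge",[(383,202),(497,204),(487,301),(377,299)],.037)
print("rosettes",ray(C,[439,251],.052),ray(C,[316,248],.027))
im=cv2.imread("pics/w1.png").astype(int)
# brush handle mask: dark brown
b,g,r=im[...,0],im[...,1],im[...,2]
m=((r-b>25)&(r<125)&(g<70)).astype(np.uint8);m[:165]=0;m[280:]=0;m[:,:300]=0;m[:,345:]=0
k=cv2.findContours(cv2.morphologyEx(m,2,np.ones((3,3))),0,2)[0];k=max(k,key=cv2.contourArea)
P=ray(C,k.reshape(-1,2),.037)[:,:2];R=cv2.minAreaRect((P*1000).astype(np.float32));print("handle",R)
print("brush ends",ray(C,[(324,173),(324,268),(323,327)],.036))
print("knob",ray(C,[8,179],.058),"disc",ray(C,[42,173],.022))
o=get_obs();print(o["tcp_pos"],Rn.from_rotvec(o["tool_rot"]).as_matrix())
```

```text
nest [ 0.5499 -0.0274] len [0.1165 0.118  0.1227 0.1167] ang [  93.1837    3.8229  -87.4662 -179.1912]
bt [ 0.5516 -0.0275] len [0.0982 0.0981 0.1031 0.097 ] ang [  93.7353    3.8852  -86.9574 -179.0126]
cork [ 0.5582 -0.162 ] len [0.1033 0.1013 0.1077 0.1006] ang [ 94.9345   2.3339 -85.6066 179.8087]
tt [0.5394 0.1045] len [0.1031 0.1013 0.1059 0.0977] ang [  94.3134    7.3482  -87.542  -174.187 ]
lowledge [ 0.5551 -0.1608] len [0.1208 0.1169 0.1227 0.1157] ang [  93.7346    2.5148  -86.8465 -178.4519]
highledge [0.5454 0.1062] len [0.1225 0.1126 0.1269 0.1122] ang [  92.7251    4.8525  -87.3831 -177.386 ]
rosettes [[0.5386 0.1039 0.052 ]] [[ 0.551  -0.0272  0.027 ]]Traceback (most recent call last):
  File "<stdin>", line 18, in <module>
ValueError: max() iterable argument is empty
```

Run:
```python
from h import *
np.set_printoptions(precision=4,suppress=True)
v=np.load("pics/w1.npy");C=(v[0],v[1],v[2],v[3:12].reshape(3,3),v[12:])
im=cv2.imread("pics/w1.png").astype(int)
print(im[190,310:340:2],im[235,310:340:2])
print("brush",ray(C,[(324,173),(324,268),(323,327)],.036))
print("knob",ray(C,[8,179],.058),"disc",ray(C,[42,173],.022))
o=get_obs();print(o["tcp_pos"],Rn.from_rotvec(o["tool_rot"]).as_matrix())
```

```text
[[142 153 159]
 [141 152 157]
 [134 145 152]
 [ 71  87 114]
 [ 67  86 117]
 [ 67  87 117]
 [ 68  87 119]
 [ 68  87 121]
 [ 68  88 121]
 [ 69  89 122]
 [ 66  81 108]
 [ 90 100 109]
 [102 110 116]
 [101 109 115]
 [101 109 115]] [[173 197 210]
 [160 184 197]
 [148 172 185]
 [ 76  97 125]
 [ 71  93 127]
 [ 70  92 124]
 [ 69  91 121]
 [ 70  90 122]
 [ 71  94 126]
 [ 71  93 128]
 [ 73  92 116]
 [125 146 156]
 [180 205 210]
 [183 208 212]
 [182 208 212]]
brush [[ 0.4659 -0.0237  0.036 ]
 [ 0.5712 -0.0168  0.036 ]
 [ 0.6445 -0.0131  0.036 ]]
knob [[ 0.4908 -0.3376  0.058 ]] disc [[ 0.4869 -0.3311  0.022 ]]
[ 0.5092 -0.0207  0.2482] [[-0.9978 -0.0659 -0.0003]
 [-0.0659  0.9978 -0.0001]
 [ 0.0004 -0.0001 -1.    ]]
```

```bash
python3 -m handwheel '{"rotation":[[0,0,0],[0,0,0],[0,0,0],[0,0,0],[0,0,0]],"translation":[[0.19,0.013,-0.2],[0.19,0.013,-0.4],[0.19,0.013,-0.6],[0.19,0.013,-0.76],[0.19,0.013,-0.8]],"gripper":[0.45,0.45,0.45,0.45,0.45]}'
python3 - <<'E'
from h import *
print("lion",ray(cam("scene"),(452,395),0),ray(cam("side"),(347,157),0),ray(cam("side"),[(206,157),(296,139),(309,160),(215,186)],.022))
cv2.imwrite("pics/s2.png",capture("side")[:,:,::-1][150:350,200:450].repeat(3,0).repeat(3,1))
E
```

```text
t: 2.15
tcp_pos: [0.5523, -0.0136, 0.0442]
tool_rot: [0.109, -3.132, -0.002]
ft_force: [0.3, 0.6, 1.5]
grip_width: 0.0573
grip_force: 0.0
lion [[0.69975514 0.32258918 0.        ]] [[0.69838978 0.29479667 0.        ]] [[0.33283714 0.35688658 0.022     ]
 [0.57749562 0.37848146 0.022     ]
 [0.58854534 0.27900283 0.022     ]
 [0.34207394 0.23519354 0.022     ]]
```

View pics/s2.png

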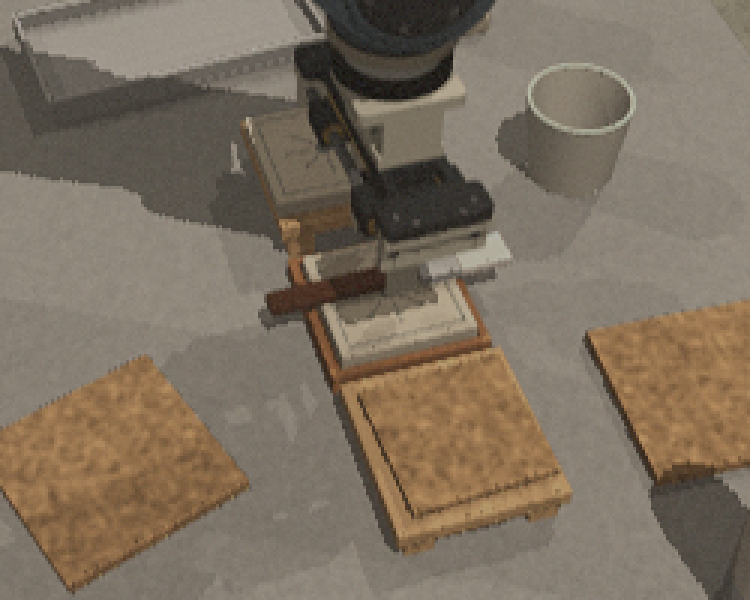

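The fingers straddle the handle at the ferrule side. Descending the last 15 mm and closing.

```bash
python3 -m handwheel '{"rotation":[[0,0,0],[0,0,0],[0,0,0]],"translation":[[0,0,-0.03],[0,0,-0.06],[0,0,-0.06]],"gripper":[0.45,0.45,0.45]}'
python3 -m handwheel '{"rotation":[[0,0,0],[0,0,0],[0,0,0],[0,0,0],[0,0,0]],"translation":[[0,0,0],[0,0,0],[0,0,0],[0,0,0],[0,0,0]],"gripper":[0,0,0,0,0]}'
```

```text
t: 2.5
tcp_pos: [0.5561, -0.0156, 0.0345]
tool_rot: [-0.108, 3.138, -0.0]
ft_force: [-0.3, 0.0, 0.9]
grip_width: 0.0418
grip_force: 0.0
t: 3.0
tcp_pos: [0.5558, -0.0158, 0.0341]
tool_rot: [-0.107, 3.139, -0.0]
ft_force: [-0.9, -0.7, 4.3]
grip_width: 0.0172
grip_force: 30.0
```

```bash
python3 -m handwheel '{"rotation":[[0,0,0],[0,0,0],[0,0,0]],"translation":[[0,0,0],[0,0,-0.01],[0,0,-0.018]],"gripper":[0.35,0.35,0.35]}'
python3 -m handwheel '{"rotation":[[0,0,0],[0,0,0],[0,0,0],[0,0,0]],"translation":[[0,0,0],[0,0,0],[0,0,0],[0,0,0]],"gripper":[0,0,0,0]}'
python3 -m handwheel '{"rotation":[[0,0,0],[0,0,0],[0,0,0],[0,0,0]],"translation":[[0,0,0.1],[0,0,0.24],[0,0,0.4],[0,0,0.4]],"gripper":[0,0,0,0]}'
```

```text
t: 3.3
tcp_pos: [0.5554, -0.0157, 0.0287]
tool_rot: [0.107, -3.139, -0.0]
ft_force: [-0.9, 0.3, 0.2]
grip_width: 0.0318
grip_force: 0.0
t: 3.7
tcp_pos: [0.5555, -0.0158, 0.0291]
tool_rot: [0.108, -3.14, 0.0]
ft_force: [-0.6, -0.3, -0.9]
grip_width: 0.0174
grip_force: 30.0
t: 4.1
tcp_pos: [0.5581, -0.016, 0.1339]
tool_rot: [-0.107, 3.132, -0.002]
ft_force: [0.2, -0.0, -1.0]
grip_width: 0.0178
grip_force: 30.0
```

```bash
for i in 1 2; do python3 -m handwheel '{"rotation":[[0,0,0.005],[0,0,0.005],[0,0,0.005],[0,0,0.005]],"translation":[[-0.186,0.668,0],[-0.186,0.668,0],[-0.186,0.668,0],[-0.186,0.668,0]],"gripper":[0,0,0,0]}'; done
python3 -m handwheel '{"rotation":[[0,0,0],[0,0,0],[0,0,0],[0,0,0],[0,0,0]],"translation":[[0,0,-0.15],[0,0,-0.3],[0,0,-0.4],[0,0,-0.46],[0,0,-0.475]],"gripper":[0,0,0,0,0]}'
python3 -m handwheel '{"rotation":[[0,0,0]],"translation":[[0,0,0]],"gripper":[0]}'
```

```text
t: 4.5
tcp_pos: [0.5075, 0.1541, 0.1285]
tool_rot: [0.16, -3.137, -0.0]
ft_force: [1.1, -0.4, -1.2]
grip_width: 0.0176
grip_force: 30.0
t: 4.9
tcp_pos: [0.461, 0.3213, 0.1285]
tool_rot: [0.21, -3.134, -0.0]
ft_force: [0.3, -1.3, -0.1]
grip_width: 0.0175
grip_force: 30.0
t: 5.4
tcp_pos: [0.4618, 0.3177, 0.0087]
tool_rot: [0.206, -3.132, 0.002]
ft_force: [0.5, 0.7, -0.5]
grip_width: 0.0179
grip_force: 30.0
t: 5.5
tcp_pos: [0.4628, 0.3183, 0.0105]
tool_rot: [0.206, -3.135, -0.0]
ft_force: [-0.3, 0.2, -0.4]
grip_width: 0.0175
grip_force: 30.0
```

```bash
python3 -m handwheel '{"rotation":[[0,0,0],[0,0,0],[0,0,0],[0,0,0]],"translation":[[0,0,-0.01],[0,0,-0.01],[0,0,-0.01],[0,0,-0.01]],"gripper":[0,0.4,0.4,0.4]}'
python3 -m handwheel '{"rotation":[[0,0,0],[0,0,0],[0,0,0],[0,0,0],[0,0,0]],"translation":[[0,0,0.1],[0,0,0.3],[0,0,0.5],[0,0,0.7],[0,0,0.9]],"gripper":[0.4,0.4,0.6,0.6,0.6]}'
for i in 1 2; do python3 -m handwheel '{"rotation":[[0,0,-0.005],[0,0,-0.005],[0,0,-0.005],[0,0,-0.005]],"translation":[[0.09,-0.68,0.05],[0.09,-0.68,0.05],[0.09,-0.68,0.05],[0.09,-0.68,0.05]],"gripper":[0.6,0.6,0.6,0.6]}';done
python3 - <<'E'
from h import *
C=cam("wrist");np.save("pics/w2.npy",np.array([*C[:3],*C[3].ravel(),*C[4]]))
im=capture("wrist")[:,:,::-1];cv2.imwrite("pics/w2.png",im)
cv2.imwrite("pics/w2c.png",cv2.resize(im[180:310,130:510],None,fx=2.1,fy=2.1,interpolation=cv2.INTER_CUBIC))
o=get_obs();print(o["tcp_pos"],o["t"],o["joint_positions"])
S=cam("scene");im=capture("scene")[:,:,::-1];cv2.imwrite("pics/s3.png",im)
p=proj(S,[.463,.32,.01])[0];print(p)
E
```

```text
t: 5.9
tcp_pos: [0.4628, 0.3183, 0.0084]
tool_rot: [-0.206, 3.134, 0.001]
ft_force: [-0.1, -0.3, 1.1]
grip_width: 0.0353
grip_force: 0.0
t: 6.4
tcp_pos: [0.4622, 0.318, 0.2354]
tool_rot: [-0.206, 3.134, 0.0]
ft_force: [0.7, 0.6, 0.4]
grip_width: 0.0544
grip_force: 0.0
t: 6.8
tcp_pos: [0.4852, 0.1452, 0.2462]
tool_rot: [-0.154, 3.137, -0.001]
ft_force: [-0.1, 0.3, 0.7]
grip_width: 0.0558
grip_force: 0.0
t: 7.2
tcp_pos: [0.5077, -0.0251, 0.2585]
tool_rot: [-0.104, 3.139, -0.001]
ft_force: [0.5, 1.4, 0.1]
grip_width: 0.0557
grip_force: 0.0
[ 0.50807981 -0.02633581  0.25858217] 7.25 [-1.42751216e-01  2.33969606e-01  1.70764829e+00 -1.10231857e-03
  1.19857453e+00 -1.77852616e+00]
[487.34877923 287.17365707]
```

View pics/w2c.png

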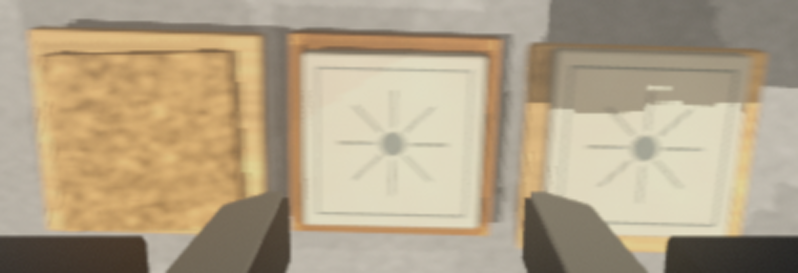

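Run:
```python
from h import *
np.set_printoptions(precision=4,suppress=True)
v=np.load("pics/w2.npy");C=(v[0],v[1],v[2],v[3:12].reshape(3,3),v[12:])
A=lambda p:np.array(p)/2.1+[130,180]
an=lambda d:np.degrees(np.arctan2(d[1],d[0]))
r1=ray(C,A([392,144]),.027)[0,:2];r2=ray(C,A([645,149]),.052)[0,:2]
l=ray(C,A([(338,144),(449,145)]),.027);print("bt",r1,an(l[1]-l[0])-90)
l=ray(C,A([(588,147),(706,150)]),.052);print("tt",r2,an(l[1]-l[0])-90)
for n,p,z in [("cork",[(44,53),(233,51),(241,232),(50,231)],.037),("bt",[(302,54),(487,55),(484,229),(303,226)],.027),("tt",[(552,52),(752,57),(736,238),(548,234)],.052),("nest",[(288,36),(503,38),(490,236),(292,232)],.018)]:
    P=ray(C,A(p),z)[:,:2];e=np.roll(P,-1,0)-P;print(n,P.mean(0),np.linalg.norm(e,axis=1),(np.degrees(np.arctan2(e[:,1],e[:,0]))+45)%90-45)
# side-based check of brush: handle
im=cv2.imread("pics/s3.png");cv2.imwrite("pics/s3c.png",cv2.resize(im[130:380,150:560],None,fx=1.9,fy=1.9))
im=cv2.imread("pics/w2.png").astype(int)
h=cv2.cvtColor(im.astype(np.uint8),cv2.COLOR_BGR2HSV)
for y in (215,230,245,260):print(y,[(x,*h[y,x]) for x in range(144,158,2)],[(x,*h[y,x]) for x in range(236,262,3)])
```

```text
bt [ 0.5526 -0.0298] 3.2264467553392677
tt [0.5394 0.1021] 2.2496511637795464
cork [ 0.5589 -0.165 ] [0.0994 0.102  0.1068 0.1007] [ 4.3695  2.9582  3.4455 -1.2541]
bt [ 0.5523 -0.0287] [0.0998 0.1006 0.1037 0.0993] [3.4471 4.3374 2.7501 2.0985]
tt [0.5389 0.103 ] [0.1013 0.0984 0.1014 0.0987] [2.3179 5.3817 2.4603 5.3135]
nest [ 0.5521 -0.0293] [0.1179 0.1167 0.1163 0.1153] [3.2243 1.8735 2.5249 2.666 ]
215 [(144, np.uint8(19), np.uint8(56), np.uint8(199)), (146, np.uint8(20), np.uint8(81), np.uint8(213)), (148, np.uint8(20), np.uint8(96), np.uint8(215)), (150, np.uint8(18), np.uint8(106), np.uint8(210)), (152, np.uint8(18), np.uint8(112), np.uint8(209)), (154, np.uint8(18), np.uint8(111), np.uint8(218)), (156, np.uint8(18), np.uint8(110), np.uint8(222))] [(236, np.uint8(17), np.uint8(117), np.uint8(198)), (239, np.uint8(17), np.uint8(119), np.uint8(170)), (242, np.uint8(18), np.uint8(109), np.uint8(188)), (245, np.uint8(19), np.uint8(102), np.uint8(218)), (248, np.uint8(19), np.uint8(100), np.uint8(224)), (251, np.uint8(19), np.uint8(102), np.uint8(219)), (254, np.uint8(18), np.uin
[... 1869 characters left out ...]
p.uint8(17), np.uint8(58), np.uint8(193)), (150, np.uint8(19), np.uint8(83), np.uint8(208)), (152, np.uint8(19), np.uint8(100), np.uint8(222)), (154, np.uint8(19), np.uint8(105), np.uint8(217)), (156, np.uint8(18), np.uint8(111), np.uint8(212))] [(236, np.uint8(17), np.uint8(123), np.uint8(193)), (239, np.uint8(17), np.uint8(120), np.uint8(197)), (242, np.uint8(17), np.uint8(122), np.uint8(180)), (245, np.uint8(21), np.uint8(103), np.uint8(191)), (248, np.uint8(23), np.uint8(90), np.uint8(218)), (251, np.uint8(23), np.uint8(89), np.uint8(223)), (254, np.uint8(21), np.uint8(98), np.uint8(204)), (257, np.uint8(17), np.uint8(79), np.uint8(152)), (260, np.uint8(16), np.uint8(42), np.uint8(133))]
```

View pics/s3c.png

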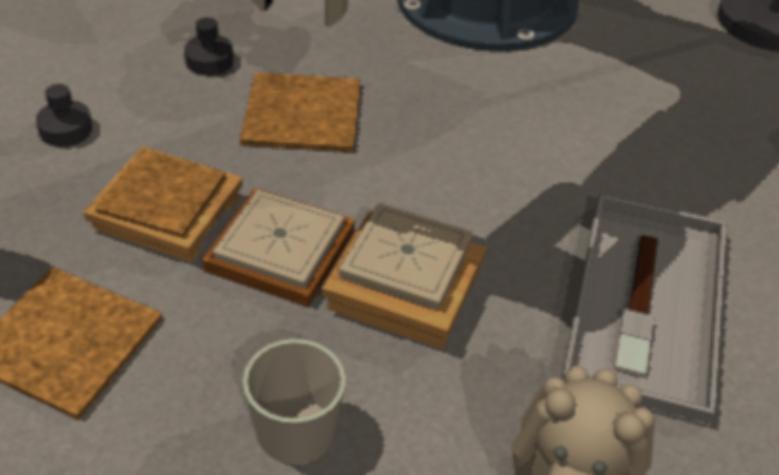

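Brush lies flat in the tray (crop (642,300)). Turning the tool 90° and going behind the cork's outer edge.

```bash
for i in 1 2 3; do python3 -m handwheel '{"rotation":[[0,0,-0.084],[0,0,-0.084],[0,0,-0.084],[0,0,-0.084]],"translation":[[0.0736,-0.2776,-0.173],[0.0736,-0.2776,-0.173],[0.0736,-0.2776,-0.173],[0.0736,-0.2776,-0.173]],"gripper":[0.65,0.65,0.65,0.65]}'|grep -E "^t|tcp|rot";done
python3 -m handwheel '{"rotation":[[0,0,0],[0,0,0],[0,0,0],[0,0,0]],"translation":[[0,0,-0.15],[0,0,-0.3],[0,0,-0.38],[0,0,-0.38]],"gripper":[0.65,0.65,0.65,0.65]}'
python3 -m handwheel '{"rotation":[[0,0,0]],"translation":[[0,0,0]],"gripper":[0.65]}'
```

```text
t: 7.7
tcp_pos: [0.5257, -0.0908, 0.2139]
tool_rot: [-0.725, -3.055, -0.0]
t: 8.1
tcp_pos: [0.5443, -0.16, 0.1707]
tool_rot: [-1.496, -2.761, -0.0]
t: 8.5
tcp_pos: [0.5628, -0.2294, 0.1273]
tool_rot: [-2.164, -2.275, 0.0]
t: 8.9
tcp_pos: [0.5623, -0.2284, 0.0312]
tool_rot: [-2.156, -2.282, 0.001]
ft_force: [1.0, 0.4, 0.3]
grip_width: 0.0603
grip_force: 0.0
t: 9.0
tcp_pos: [0.563, -0.229, 0.0332]
tool_rot: [-2.157, -2.283, 0.0]
ft_force: [-0.3, 0.5, -0.2]
grip_width: 0.0603
grip_force: 0.0
```

```bash
python3 -m handwheel '{"rotation":[[0,0,0],[0,0,0],[0,0,0],[0,0,0],[0,0,0]],"translation":[[-0.002,0.04,-0.006],[-0.004,0.08,-0.006],[-0.006,0.12,-0.006],[-0.008,0.16,-0.006],[-0.01,0.2,-0.006]],"gripper":[0.65,0.65,0.65,0.65,0.65]}'
python3 -m handwheel '{"rotation":[[0,0,0],[0,0,0],[0,0,0],[0,0,0],[0,0,0]],"translation":[[-0.002,0.04,0],[-0.004,0.08,0],[-0.006,0.12,0],[-0.008,0.16,0],[-0.01,0.2,0]],"gripper":[0.65,0.65,0.65,0.65,0.65]}'
python3 - <<'E'
from h import *
cv2.imwrite("pics/s4.png",cv2.resize(capture("side")[:,:,::-1][180:360,250:450],None,fx=3,fy=3));cv2.imwrite("pics/s4b.png",capture("scene")[:,:,::-1])
E
```

```text
t: 9.5
tcp_pos: [0.5603, -0.1789, 0.0319]
tool_rot: [2.158, 2.283, 0.0]
ft_force: [0.8, -0.3, 0.2]
grip_width: 0.0604
grip_force: 0.3
t: 10.0
tcp_pos: [0.5576, -0.1291, 0.0316]
tool_rot: [-2.158, -2.282, 0.0]
ft_force: [0.5, 0.3, 0.2]
grip_width: 0.0603
grip_force: 0.1
```

View pics/s4.png

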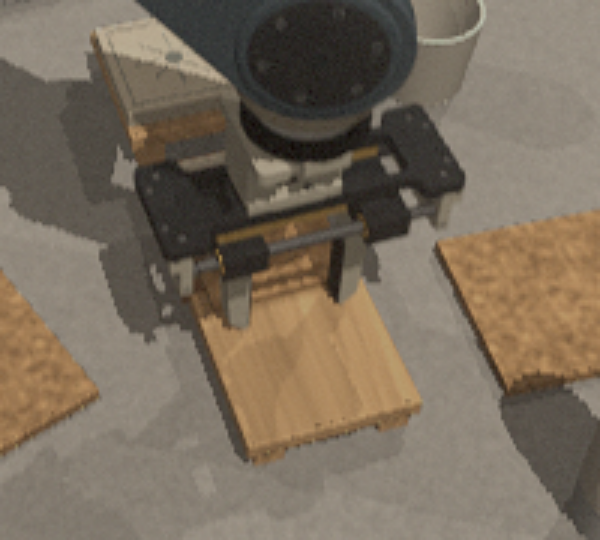

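The side view shows the emptied ledge with both fingers square behind the cork, which is already over the gap. Finishing the push, backing off and looking from above.

```bash
python3 -m handwheel '{"rotation":[[0,0,0],[0,0,0],[0,0,0],[0,0,0],[0,0,0]],"translation":[[-0.002,0.04,0],[-0.004,0.08,0],[-0.006,0.12,0],[-0.008,0.15,0],[-0.009,0.168,0]],"gripper":[0.65,0.65,0.65,0.65,0.65]}'
python3 -m handwheel '{"rotation":[[0,0,0],[0,0,0],[0,0,0]],"translation":[[0,0,0],[0,-0.04,0],[0,-0.06,0]],"gripper":[0.65,0.65,0.65]}'
python3 -m handwheel '{"rotation":[[0,0,0],[0,0,0],[0,0,0],[0,0,0],[0,0,0]],"translation":[[0,0,0.18],[0,0,0.36],[0,0,0.54],[0,0.14,0.7],[0,0.28,0.88]],"gripper":[0.65,0.65,0.65,0.65,0.65]}'
python3 -m handwheel '{"rotation":[[0,0,0],[0,0,0]],"translation":[[0,0.16,0],[0,0.16,0]],"gripper":[0.65,0.65]}'
python3 - <<'E'
from h import *
C=cam("wrist");np.save("pics/w3.npy",np.array([*C[:3],*C[3].ravel(),*C[4]]))
im=capture("wrist")[:,:,::-1];cv2.imwrite("pics/w3.png",im)
im2=capture("side")[:,:,::-1];cv2.imwrite("pics/s5.png",im2)
c=np.zeros((600,800,3),np.uint8);a=cv2.resize(im,None,fx=1,fy=1)
b=cv2.resize(im2[170:350,250:450],None,fx=3,fy=3)
cv2.imwrite("pics/w3s.png",np.hstack([cv2.resize(im,(400,300)),cv2.resize(b,(333,300))]))
E
```

```text
t: 10.6
tcp_pos: [0.5554, -0.0871, 0.0316]
tool_rot: [-2.158, -2.283, 0.0]
ft_force: [-0.0, -0.6, 0.0]
grip_width: 0.0602
grip_force: 0.1
t: 10.9
tcp_pos: [0.5556, -0.1041, 0.0317]
tool_rot: [2.159, 2.282, 0.0]
ft_force: [-0.6, -0.6, 0.1]
grip_width: 0.0604
grip_force: 0.0
t: 11.4
tcp_pos: [0.5552, -0.0397, 0.2454]
tool_rot: [2.161, 2.28, 0.0]
ft_force: [0.2, -0.3, -0.0]
grip_width: 0.0604
grip_force: 0.0
t: 11.6
tcp_pos: [0.5558, 0.0033, 0.245]
tool_rot: [2.155, 2.284, 0.003]
ft_force: [0.8, -0.6, 1.3]
grip_width: 0.0602
grip_force: 0.0
```

View pics/w3.png

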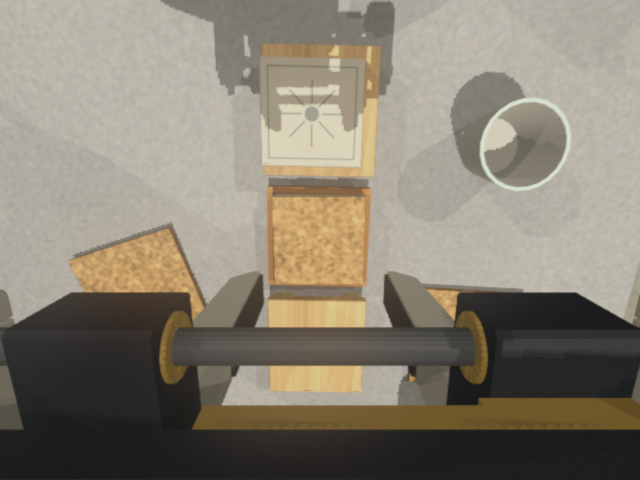

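The cork lies over the bottom tile, from about (273,194) to (367,286) in the nest. The top tile rosette is at (312,114), shifted to the left (smaller x) of its ledge.

Run:
```python
from h import *
np.set_printoptions(precision=4,suppress=True)
v=np.load("pics/w3.npy");C=(v[0],v[1],v[2],v[3:12].reshape(3,3),v[12:])
im=cv2.imread("pics/w3.png");h=cv2.cvtColor(im,cv2.COLOR_BGR2HSV)
def rows(x0,x1,y): return [tuple(int(a) for a in h[y,x]) for x in range(x0,x1)]
print("L",rows(264,280,240));print("R",rows(360,374,240))
print("T",[tuple(int(a) for a in h[y,320]) for y in range(182,200)]);print("B",[tuple(int(a) for a in h[y,320]) for y in range(278,296)])
for n,p,z in [("cork",[(273,194),(366,194),(367,285),(271,285)],.035),("nest",[(268,187),(370,188),(369,288),(266,286)],.018),("tt",[(262,57),(363,59),(362,166),(262,165)],.052)]:
    P=ray(C,p,z)[:,:2];e=np.roll(P,-1,0)-P;print(n,P.mean(0),np.linalg.norm(e,axis=1),(np.degrees(np.arctan2(e[:,1],e[:,0]))+45)%90-45)
print(ray(C,(312,114),.052))
```

```text
L [(19, 29, 170), (17, 29, 168), (17, 31, 165), (14, 61, 167), (14, 119, 170), (14, 134, 171), (14, 136, 172), (14, 136, 171), (14, 133, 159), (16, 124, 163), (17, 118, 192), (17, 117, 203), (18, 118, 208), (18, 116, 211), (18, 117, 212), (18, 118, 210)]
R [(18, 120, 200), (17, 119, 204), (17, 119, 204), (17, 124, 195), (15, 134, 181), (15, 141, 185), (15, 140, 186), (15, 128, 185), (15, 79, 183), (17, 37, 180), (20, 28, 179), (18, 28, 181), (19, 27, 181), (18, 28, 182)]
T [(16, 52, 118), (18, 50, 117), (17, 50, 117), (16, 57, 116), (15, 90, 111), (15, 116, 121), (15, 126, 130), (15, 126, 132), (15, 128, 136), (15, 132, 139), (15, 130, 137), (15, 121, 126), (16, 90, 125), (17, 82, 133), (17, 109, 143), (17, 119, 174), (17, 120, 183), (17, 120, 191)]
B [(17, 123, 197), (18, 120, 204), (18, 121, 208), (17, 123, 203), (17, 124, 195), (17, 126, 188), (15, 137, 177), (15, 125, 157), (15, 78, 125), (15, 57, 116), (15, 57, 116), (16, 55, 121), (17, 51, 125), (18, 49, 125), (18, 49, 125), (17, 51, 126), (18, 49, 126), (16, 53, 125)]
cork [ 0.5529 -0.027 ] [0.0988 0.1033 0.1089 0.1033] [3.2774 5.6406 3.2356 0.0363]
nest [ 0.5518 -0.0292] [0.1127 0.1184 0.1223 0.117 ] [ 2.7211  4.5961  2.0452 -0.0671]
tt [0.5392 0.1032] [0.0935 0.0973 0.0994 0.098 ] [2.2946 4.3055 2.7276 0.8537]
[[0.539  0.1029 0.052 ]]
```

Run:
```python
from h import *
np.set_printoptions(precision=4,suppress=True)
v=np.load("pics/w3.npy");C=(v[0],v[1],v[2],v[3:12].reshape(3,3),v[12:])
th=np.radians(3.0);u=np.array([np.cos(th),np.sin(th)]);w=np.array([-u[1],u[0]]);N=np.array([.552,-.029])
f=lambda p,z:(ray(C,p,z)[0,:2]-N)@np.c_[u,w]
for n,p,z in [("nL",(267.3,240),.018),("nR",(371.7,240),.018),("cL",(273,240),.035),("cR",(363.6,240),.035),("nT",(320,185.7),.018),("nB",(320,286),.018),("cT",(320,194.5),.035),("cB",(320,283.7),.035)]: print(n,f(p,z))
h=cv2.imread("pics/w3.png")
g=cv2.cvtColor(h,cv2.COLOR_BGR2GRAY).astype(int)
print("tt L",[*g[114,254:270]],"R",[*g[114,356:370]]);print("L148",[*g[150,254:270]],"R",[*g[150,356:370]]);print("B",[*g[158:176,290]],[*g[158:176,335]])
print("rosette",f((312,114),.052))
```

```text
nL [-0.0587 -0.0016]
nR [ 0.0611 -0.0011]
cL [-0.0497  0.0028]
cR [0.0497 0.0033]
nT [0.0016 0.0606]
nB [ 0.0019 -0.0577]
cT [0.0017 0.053 ]
cB [ 0.002  -0.0481]
tt L [np.int64(172), np.int64(172), np.int64(172), np.int64(174), np.int64(174), np.int64(167), np.int64(166), np.int64(179), np.int64(174), np.int64(155), np.int64(151), np.int64(152), np.int64(150), np.int64(139), np.int64(131), np.int64(144)] R [np.int64(142), np.int64(154), np.int64(176), np.int64(196), np.int64(197), np.int64(195), np.int64(190), np.int64(186), np.int64(187), np.int64(189), np.int64(189), np.int64(190), np.int64(191), np.int64(192)]
L148 [np.int64(175), np.int64(173), np.int64(172), np.int64(172), np.int64(172), np.int64(172), np.int64(169), np.int64(177), np.int64(200), np.int64(211), np.int64(211), np.int64(211), np.int64(210), np.int64(202), np.int64(184), np.int64(187)] R [np.int64(211), np.int64(211), np.int64(211), np.int64(211), np.int64(205), np.int64(190), np.int64(178), np.int64(184), np.int64(188), np.int64(193), np.int64(196), np.int64(197), np.int64(196), np.int64(196)]
B [np.int64(183), np.int64(203), np.int64(210), np.int64(210), np.int64(210), np.int64(210), np.int64(207), np.int64(195), np.int64(177), np.int64(183), np.int64(184), np.int64(185), np.int64(184), np.int64(184), np.int64(184), np.int64(184), np.int64(183), np.int64(167)] [np.int64(192), np.int64(185), np.int64(204), np.int64(209), np.int64(209), np.int64(209), np.int64(209), np.int64(205), np.int64(191), np.int64(178), np.int64(180), np.int64(180), np.int64(180), np.int64(181), np.int64(182), np.int64(182), np.int64(187), np.int64(181)]
rosette [-0.0061  0.1324]
```

```bash
python3 -m handwheel '{"rotation":[[0,0,0],[0,0,0],[0,0,0],[0,0,0],[0,0,0]],"translation":[[-0.1,0.1,0],[-0.2,0.2,-0.1],[-0.3,0.3,-0.2],[-0.378,0.38,-0.3],[-0.378,0.38,-0.4]],"gripper":[0,0,0,0,0]}'
python3 -m handwheel '{"rotation":[[0,0,0],[0,0,0],[0,0,0],[0,0,0],[0,0,0]],"translation":[[0,0,-0.15],[0,0,-0.3],[0,0,-0.38],[0,0,-0.41],[0,0,-0.41]],"gripper":[0,0,0,0,0]}'
```

```text
t: 12.2
tcp_pos: [0.4591, 0.096, 0.1424]
tool_rot: [-2.157, -2.282, 0.002]
ft_force: [1.1, 0.6, -0.2]
grip_width: 0.025
grip_force: 0.0
t: 12.7
tcp_pos: [0.4608, 0.0949, 0.0405]
tool_rot: [-2.159, -2.281, 0.002]
ft_force: [-0.5, -0.2, 0.1]
grip_width: 0.0005
grip_force: 0.0
```

```bash
python3 -m handwheel '{"rotation":[[0,0,0],[0,0,0],[0,0,0],[0,0,0],[0,0,0]],"translation":[[0,0.014,0.004],[0.02,0.015,0.004],[0.035,0.016,0.004],[0.052,0.017,0.004],[0.068,0.018,0.004]],"gripper":[0,0,0,0,0]}'
python3 -m handwheel '{"rotation":[[0,0,0],[0,0,0],[0,0,0]],"translation":[[0,0,0],[-0.04,0,0],[-0.06,0,0]],"gripper":[0,0,0]}'
python3 -m handwheel '{"rotation":[[0,0,0],[0,0,0],[0,0,0],[0,0,0],[0,0,0]],"translation":[[0,0,0.18],[0,0,0.36],[0.15,0,0.54],[0.3,-0.05,0.7],[0.42,-0.15,0.82]],"gripper":[0.65,0.65,0.65,0.65,0.65]}'
python3 -m handwheel '{"rotation":[[0,0,0]],"translation":[[0,0,0]],"gripper":[0.65]}'
python3 - <<'E'
from h import *
np.set_printoptions(precision=4,suppress=True)
C=cam("wrist");im=capture("wrist")[:,:,::-1];cv2.imwrite("pics/w4.png",im)
th=np.radians(3.0);u=np.array([np.cos(th),np.sin(th)]);w=np.array([-u[1],u[0]]);N=np.array([.552,-.029])
W=lambda x,y,z:[*(N+x*u+y*w),z]
# rosette search near expected
p=proj(C,W(0,.132,.052))[0];print("expected",p)
x0,y0=p.astype(int)-20;g=cv2.GaussianBlur(cv2.cvtColor(im,cv2.COLOR_BGR2GRAY),(0,0),1.5)[max(y0,0):y0+40,x0:x0+40]
print(get_obs()["t"])
# white tile mask: low saturation bright, measure x extents
h=cv2.cvtColor(im,cv2.COLOR_BGR2HSV)
cv2.imwrite("pics/w4c.png",cv2.resize(im[max(0,int(p[1])-80):int(p[1])+180,int(p[0])-130:int(p[0])+130],None,fx=2.3,fy=2.3,interpolation=cv2.INTER_CUBIC));print("crop",max(0,int(p[1])-80),int(p[0])-130)
np.save("pics/w4.npy",np.array([*C[:3],*C[3].ravel(),*C[4]]))
E
```

```text
t: 13.2
tcp_pos: [0.4782, 0.1003, 0.0424]
tool_rot: [-2.158, -2.283, 0.0]
ft_force: [-2.0, -0.6, 0.2]
grip_width: 0.0005
grip_force: 0.7
t: 13.5
tcp_pos: [0.4617, 0.1002, 0.0419]
tool_rot: [-2.158, -2.282, 0.001]
ft_force: [0.2, -0.3, -0.4]
grip_width: 0.0005
grip_force: 0.0
t: 14.0
tcp_pos: [0.5603, 0.0691, 0.241]
tool_rot: [2.156, 2.284, 0.002]
ft_force: [0.6, -0.1, -0.5]
grip_width: 0.036
grip_force: 0.0
t: 14.1
tcp_pos: [0.5634, 0.0669, 0.2427]
tool_rot: [2.156, 2.277, 0.008]
ft_force: [-0.8, 1.2, -0.9]
grip_width: 0.0439
grip_force: 0.0
expected [306.1507 180.8418]
14.15
crop 100 176
```

View pics/w4c.png

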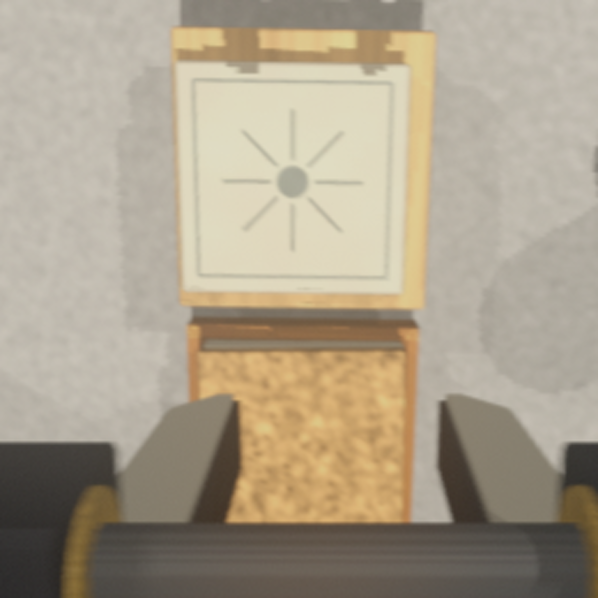

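Run:
```python
from h import *
np.set_printoptions(precision=4,suppress=True)
v=np.load("pics/w4.npy");C=(v[0],v[1],v[2],v[3:12].reshape(3,3),v[12:])
th=np.radians(3.0);u=np.array([np.cos(th),np.sin(th)]);w=np.array([-u[1],u[0]]);N=np.array([.552,-.029])
f=lambda p,z:(ray(C,np.array(p)/2.3+[176,100],z)[0,:2]-N)@np.c_[u,w]
for n,p,z in [("ros",(292,182),.052),("line",(222,181),.052),("line",(362,183),.052),("TL",(176,62),.052),("TR",(410,65),.052),("BR",(403,294),.052),("BL",(182,290),.052),("corkTL",(199,349),.035),("corkTR",(406,349),.035),("btTL",(203,341),.027),("btTR",(404,341),.027),("nTL",(190,323),.018),("nTR",(419,323),.018),("cork lowL",(198,390),.035),("cork lowR",(406,420),.035)]: print(n,f(p,z))
```

```text
ros [-0.0032  0.1337]
line [-0.0334  0.1341]
line [0.0272 0.1333]
TL [-0.051   0.1833]
TR [0.0469 0.1822]
BR [0.046 0.084]
BL [-0.053   0.0858]
corkTL [-0.0494  0.0533]
corkTR [0.0495 0.0532]
btTL [-0.0486  0.055 ]
btTR [0.0492 0.0549]
nTL [-0.0562  0.0617]
nTR [0.0573 0.0616]
cork lowL [-0.0507  0.0326]
cork lowR [0.0503 0.017 ]
```

Tile is within 3 mm laterally of the cork and square. Going behind its outer edge.

```bash
python3 -m handwheel '{"rotation":[[0,0,0],[0,0,0],[0,0,0],[0,0,0],[0,0,0]],"translation":[[-0.03,0.15,0],[-0.07,0.3,-0.12],[-0.102,0.456,-0.25],[-0.102,0.456,-0.4],[-0.102,0.456,-0.468]],"gripper":[0.65,0.65,0.65,0.65,0.65]}'
python3 -m handwheel '{"rotation":[[0,0,0],[0,0,0],[0,0,0],[0,0,0],[0,0,0]],"translation":[[0,0,-0.15],[0,0,-0.25],[0,0,-0.32],[0,0,-0.345],[0,0,-0.345]],"gripper":[0.65,0.65,0.65,0.65,0.65]}'
```

```text
t: 14.65
tcp_pos: [0.5301, 0.1835, 0.1173]
tool_rot: [-2.153, -2.283, 0.009]
ft_force: [-0.6, 0.0, 0.0]
grip_width: 0.0605
grip_force: 0.0
t: 15.15
tcp_pos: [0.5326, 0.1826, 0.0344]
tool_rot: [-2.157, -2.282, 0.004]
ft_force: [-0.0, -0.2, -0.1]
grip_width: 0.0605
grip_force: 0.0
```

```bash
python3 -m handwheel '{"rotation":[[0,0,0],[0,0,0],[0,0,0]],"translation":[[0.034,0,0.027],[0.034,0,0.027],[0.034,0,0.027]],"gripper":[0.65,0.65,0.65]}'
```

```text
t: 15.45
tcp_pos: [0.5435, 0.1827, 0.0433]
tool_rot: [2.158, 2.282, 0.003]
ft_force: [0.0, -1.0, 0.5]
grip_width: 0.0608
grip_force: 0.0
```

```bash
python3 -m handwheel '{"rotation":[[0,0,0],[0,0,0],[0,0,0],[0,0,0],[0,0,0]],"translation":[[0.001,-0.04,-0.006],[0.003,-0.08,-0.006],[0.004,-0.12,-0.006],[0.006,-0.16,-0.006],[0.007,-0.2,-0.006]],"gripper":[0.65,0.65,0.65,0.65,0.65]}'
python3 -m handwheel '{"rotation":[[0,0,0],[0,0,0],[0,0,0],[0,0,0],[0,0,0]],"translation":[[0.001,-0.04,0],[0.003,-0.08,0],[0.004,-0.12,0],[0.006,-0.16,0],[0.007,-0.2,0]],"gripper":[0.65,0.65,0.65,0.65,0.65]}'
python3 -m handwheel '{"rotation":[[0,0,0],[0,0,0],[0,0,0],[0,0,0],[0,0,0]],"translation":[[0.001,-0.04,0],[0.003,-0.08,0],[0.004,-0.12,0],[0.006,-0.15,0],[0.007,-0.175,0]],"gripper":[0.65,0.65,0.65,0.65,0.65]}'
```

```text
t: 15.95
tcp_pos: [0.5445, 0.1315, 0.0406]
tool_rot: [-2.159, -2.282, 0.0]
ft_force: [-0.3, 0.8, -0.5]
grip_width: 0.0605
grip_force: 0.5
t: 16.45
tcp_pos: [0.5463, 0.0818, 0.0408]
tool_rot: [2.158, 2.283, 0.0]
ft_force: [-0.4, 0.3, -1.2]
grip_width: 0.0606
grip_force: 0.4
t: 16.95
tcp_pos: [0.548, 0.0381, 0.0406]
tool_rot: [-2.159, -2.282, 0.0]
ft_force: [-0.3, 1.2, 0.4]
grip_width: 0.0606
grip_force: 0.5
```

```bash
python3 -m handwheel '{"rotation":[[0,0,0],[0,0,0],[0,0,0],[0,0,0],[0,0,0]],"translation":[[0,-0.008,0],[0,-0.012,0],[0,-0.012,0],[0,0.03,0],[0,0.06,0]],"gripper":[0.65,0.65,0.65,0.65,0.65]}'
python3 -m handwheel '{"rotation":[[0,0,0],[0,0,0],[0,0,0],[0,0,0],[0,0,0]],"translation":[[0,0,0.18],[0,0,0.36],[0,0,0.54],[0.01,-0.1,0.7],[0.02,-0.18,0.82]],"gripper":[0.65,0.65,0.65,0.65,0.65]}'
python3 -m handwheel '{"rotation":[[0,0,0],[0,0,0],[0,0,0]],"translation":[[0,0,0],[0,0,0],[0,0,0]],"gripper":[0.65,0.65,0.65]}'
python3 - <<'E'
from h import *
C=cam("wrist");im=capture("wrist")[:,:,::-1];cv2.imwrite("pics/w5.png",im);np.save("pics/w5.npy",np.array([*C[:3],*C[3].ravel(),*C[4]]))
cv2.imwrite("pics/s6.png",capture("side")[:,:,::-1])
c=im[140:320,210:430];cv2.imwrite("pics/w5c.png",cv2.resize(c,None,fx=3,fy=3,interpolation=cv2.INTER_CUBIC))
o=get_obs();print(o["t"],o["tcp_pos"])
E
```

```text
t: 17.45
tcp_pos: [0.548, 0.0549, 0.0407]
tool_rot: [2.158, 2.283, 0.0]
ft_force: [0.8, -0.4, 1.0]
grip_width: 0.0603
grip_force: 0.0
t: 17.95
tcp_pos: [0.5533, 0.0092, 0.2486]
tool_rot: [2.155, 2.283, 0.002]
ft_force: [0.8, 0.2, 0.3]
grip_width: 0.0604
grip_force: 0.0
t: 18.25
tcp_pos: [0.5523, 0.0097, 0.2443]
tool_rot: [-2.156, -2.282, 0.002]
ft_force: [-0.8, 0.2, -0.5]
grip_width: 0.0602
grip_force: 0.0
18.35 [0.55242003 0.00961829 0.24437196]
```

View pics/w5c.png

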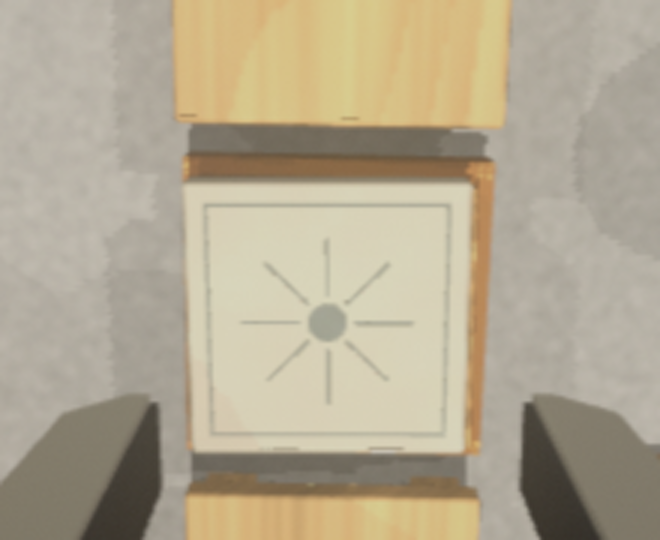

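The view shows the tile on the stack: rosette at crop (327,322), corners about (186,181), (471,180), (464,452) and (191,453). A cork sliver shows at the right edge. (I have viewed 11 pictures by my count, one over the limit, so no more viewing.) I'll check numerically.

Run:
```python
from h import *
np.set_printoptions(precision=4,suppress=True)
v=np.load("pics/w5.npy");C=(v[0],v[1],v[2],v[3:12].reshape(3,3),v[12:])
th=np.radians(3.0);u=np.array([np.cos(th),np.sin(th)]);w=np.array([-u[1],u[0]]);N=np.array([.552,-.029])
f=lambda p,z:(ray(C,np.array(p)/3+[210,140],z)[0,:2]-N)@np.c_[u,w]
for n,p,z in [("ros",(327,322),.05),("TL",(186,181),.05),("TR",(471,180),.05),("BR",(464,452),.05),("BL",(191,453),.05),("nTL",(184,157),.018),("nTR",(494,160),.018),("nBR",(480,453),.018),("hl L",(176,122),.037),("hl R",(503,128),.037),("lines",(241,322),.05),("",(412,323),.05)]: print(n,f(p,z))
b=lambda x,y,z:(proj(C,[*(N+x*u+y*w),z])[0]-[210,140])*3
print("cork edge proj", b(0,-.0475,.035),b(0,-.0475,.027),"right",b(.05,0,.035),b(.05,0,.027),"nest rim bottom",b(0,-.056,.018))
h=cv2.cvtColor(cv2.imread("pics/w5.png"),cv2.COLOR_BGR2HSV)
for x in (300,330): print("col",[tuple(int(a) for a in h[y,x]) for y in range(284,306)])
print("row",[tuple(int(a) for a in h[250,x]) for x in range(360,378)])
# side view: profile down the -y face of the stack
D=cam("side");s=cv2.cvtColor(cv2.imread("pics/s6.png"),cv2.COLOR_BGR2HSV)
for x in (-.02,.02):
  for y,z in [(-.05,.056),(-.05,.05),(-.05,.047),(-.05,.043),(-.05,.038),(-.05,.035),(-.05,.033),(-.05,.031),(-.05,.029),(-.05,.027),(-.05,.024),(-.05,.021)]:
    p=proj(D,[*(N+x*u+(y+.0025)*w),z])[0];print(x,z,p.round(1),s[int(round(p[1])),int(round(p[0]))])
```

```text
ros [-0.0032  0.0057]
TL [-0.0513  0.0554]
TR [0.0458 0.0562]
BR [ 0.0467 -0.0431]
BL [-0.0527 -0.044 ]
nTL [-0.0564  0.0598]
nTR [0.058  0.0591]
nBR [ 0.057  -0.0569]
hl L [-0.056   0.0742]
hl R [0.0579 0.0726]
lines [-0.0335  0.0056]
 [0.0268 0.0055]
cork edge proj [335.8405 446.7842] [335.9478 438.8053] right [472.3229 326.5963] [469.7681 320.728 ] nest rim bottom [336.0004 450.3139]
col [(25, 34, 188), (25, 37, 201), (24, 37, 213), (24, 37, 215), (24, 37, 213), (24, 39, 201), (22, 46, 183), (20, 44, 133), (19, 43, 113), (20, 41, 112), (20, 41, 112), (19, 39, 111), (21, 39, 111), (20, 41, 113), (20, 37, 124), (22, 37, 124), (19, 49, 115), (18, 93, 121), (17, 104, 123), (17, 104, 123), (17, 106, 130), (18, 112, 173)]
col [(26, 34, 189), (25, 36, 201), (23, 38, 213), (24, 39, 215), (23, 38, 215), (24, 38, 214), (20, 57, 197), (18, 55, 138), (19, 42, 114), (21, 42, 114), (19, 42, 115), (19, 40, 120), (18, 37, 125), (18, 36, 126), (20, 37, 124), (22, 37, 123), (21, 41, 123), (18, 69, 126), (17, 97, 131), (17, 105, 134), (18, 109, 140), (18, 110, 169)]
row [(25, 36, 213), (25, 35, 216)
[... 492 characters left out ...]
0.033 [326.8 263.1] [ 15 121 146]
-0.02 0.031 [326.8 263.7] [ 16 126 121]
-0.02 0.029 [326.8 264.3] [ 16 126 121]
-0.02 0.027 [326.8 265. ] [ 16  96 127]
-0.02 0.024 [326.7 265.9] [ 17  70 131]
-0.02 0.021 [326.7 266.8] [ 21  63 118]
0.02 0.056 [345.8 251.1] [ 18  54 171]
0.02 0.05 [345.6 253.1] [ 19  66 132]
0.02 0.047 [345.5 254.1] [ 18  70 113]
0.02 0.043 [345.4 255.4] [ 17  65 114]
0.02 0.038 [345.3 257. ] [ 15  95 131]
0.02 0.035 [345.2 257.9] [ 16 124 138]
0.02 0.033 [345.2 258.5] [ 15 134 118]
0.02 0.031 [345.1 259.2] [ 15 134 118]
0.02 0.029 [345.1 259.8] [ 15 125 100]
0.02 0.027 [345.  260.4] [ 15 125 100]
0.02 0.024 [344.9 261.4] [ 17  85 120]
0.02 0.021 [344.9 262.3] [ 19  62 119]
```

Stack is good: tile offset from the nest by about (-4,+4) mm, cork not protruding, and the bottom tile is in the nest. Next, look at the weight.

```bash
for i in 1 2; do python3 -m handwheel '{"rotation":[[0,0,0],[0,0,0],[0,0,0],[0,0,0]],"translation":[[-0.12,-0.64,0],[-0.12,-0.64,0],[-0.12,-0.64,0],[-0.12,-0.64,0]],"gripper":[0.65,0.65,0.65,0.65]}'|grep tcp;done
python3 -m handwheel '{"rotation":[[0,0,0],[0,0,0],[0,0,0]],"translation":[[0,0,0],[0,0,0],[0,0,0]],"gripper":[0.65,0.65,0.65]}'
python3 - <<'E'
from h import *
np.set_printoptions(precision=4,suppress=True)
C=cam("wrist");im=capture("wrist")[:,:,::-1];cv2.imwrite("pics/w6.png",im);np.save("pics/w6.npy",np.array([*C[:3],*C[3].ravel(),*C[4]]))
print(proj(C,[.4915,-.339,.058]),proj(C,[.4915,-.339,.022]))
g=cv2.cvtColor(im,cv2.COLOR_BGR2GRAY)
for th in (60,80):
  m=(g<th).astype(np.uint8);m[285:]=0
  for k in cv2.findContours(m,0,2)[0]:
    if cv2.contourArea(k)>200: print(th,cv2.boundingRect(k),cv2.contourArea(k),cv2.minEnclosingCircle(k))
E
```

```text
tcp_pos: [0.5219, -0.1543, 0.2448]
tcp_pos: [0.492, -0.3142, 0.2447]
t: 19.45
tcp_pos: [0.4935, -0.3094, 0.2455]
tool_rot: [-2.156, -2.284, -0.0]
ft_force: [0.1, 0.1, 0.0]
grip_width: 0.0607
grip_force: 0.0
[[320.4397 245.9254]] [[320.6721 237.467 ]]
```

Run:
```python
from h import *
np.set_printoptions(precision=4,suppress=True)
v=np.load("pics/w6.npy");C=(v[0],v[1],v[2],v[3:12].reshape(3,3),v[12:])
im=cv2.imread("pics/w6.png");g=cv2.GaussianBlur(cv2.cvtColor(im,cv2.COLOR_BGR2GRAY),(0,0),1)
print(list(map(int,g[242,270:372:2])));print(list(map(int,g[190:284:2,318])))
for th in (95,110):
  m=(g<th).astype(np.uint8);m[286:]=0;m[:,:250]=0;m[:,390:]=0
  for k in cv2.findContours(m,0,2)[0]:
    if cv2.contourArea(k)>100:
      print(th,cv2.boundingRect(k),cv2.contourArea(k),cv2.minEnclosingCircle(k))
c=cv2.HoughCircles(g[190:290,260:390],cv2.HOUGH_GRADIENT,1,15,param1=60,param2=12,minRadius=10,maxRadius=38)
print(None if c is None else c[0][:6]+[260,190,0])
```

```text
[188, 188, 190, 192, 191, 187, 177, 174, 174, 174, 175, 169, 139, 118, 116, 113, 113, 113, 111, 103, 109, 119, 121, 121, 122, 122, 123, 124, 124, 123, 115, 104, 115, 121, 122, 121, 120, 121, 131, 164, 178, 178, 178, 180, 182, 181, 181, 184, 183, 181, 181]
[189, 189, 190, 191, 189, 180, 148, 134, 134, 133, 121, 93, 91, 95, 96, 95, 95, 95, 95, 95, 94, 91, 85, 94, 117, 122, 122, 122, 122, 122, 122, 122, 122, 122, 123, 123, 124, 129, 159, 180, 185, 189, 191, 189, 188, 187, 185]
95 (310, 222, 21, 18) 154.5 ((320.0, 232.0), 12.206655502319336)
110 (298, 211, 46, 34) 669.0 ((320.4591979980469, 225.91836547851562), 22.54104995727539)
110 (250, 32, 19, 32) 260.0 ((253.6072235107422, 47.61752700805664), 15.799857139587402)
110 (307, 0, 33, 93) 1533.0 ((323.0, 45.52717208862305), 48.2569465637207)
[[319.5 238.5  27.9]
 [319.5 223.5  23. ]
 [319.5 253.5  16.3]]
```

Run:
```python
from h import *
np.set_printoptions(precision=4,suppress=True)
v=np.load("pics/w6.npy");C=(v[0],v[1],v[2],v[3:12].reshape(3,3),v[12:])
print(ray(C,(320.4,238.3),.022),ray(C,(320.5,248),.058),get_obs()["tcp_pos"])
```

```text
[[ 0.4912 -0.34    0.022 ]] [[ 0.4917 -0.3412  0.058 ]] [ 0.4935 -0.3096  0.2457]
```

```bash
python3 -m handwheel '{"rotation":[[0,0,0],[0,0,0],[0,0,0],[0,0,0],[0,0,0]],"translation":[[-0.008,-0.124,-0.18],[-0.008,-0.124,-0.36],[-0.008,-0.124,-0.54],[-0.008,-0.124,-0.66],[-0.008,-0.124,-0.7]],"gripper":[0.65,0.65,0.65,0.65,0.65]}'
python3 -m handwheel '{"rotation":[[0,0,0],[0,0,0],[0,0,0],[0,0,0]],"translation":[[0,0,-0.06],[0,0,-0.12],[0,0,-0.152],[0,0,-0.152]],"gripper":[0.65,0.65,0.65,0.65]}'
python3 -m handwheel '{"rotation":[[0,0,0],[0,0,0],[0,0,0],[0,0,0],[0,0,0]],"translation":[[0,0,0],[0,0,0],[0,0,0],[0,0,0],[0,0,0]],"gripper":[0,0,0,0,0]}'
```

```text
t: 20.0
tcp_pos: [0.4901, -0.3401, 0.0677]
tool_rot: [-2.154, -2.28, 0.0]
ft_force: [-0.4, 0.8, 1.2]
grip_width: 0.0602
grip_force: 0.0
t: 20.4
tcp_pos: [0.4908, -0.3419, 0.0321]
tool_rot: [-2.158, -2.282, 0.0]
ft_force: [-0.1, 0.1, -0.3]
grip_width: 0.0605
grip_force: 0.0
t: 20.9
tcp_pos: [0.4913, -0.3424, 0.033]
tool_rot: [2.158, 2.282, 0.0]
ft_force: [1.2, 0.6, 2.3]
grip_width: 0.0273
grip_force: 30.0
```

```bash
python3 -m handwheel '{"rotation":[[0,0,0],[0,0,0],[0,0,0],[0,0,0],[0,0,0]],"translation":[[0,0,0.05],[0,0,0.15],[0,0,0.27],[0,0,0.36],[0,0,0.4]],"gripper":[0,0,0,0,0]}'
for i in 1 2; do python3 -m handwheel '{"rotation":[[0,0,0],[0,0,0],[0,0,0],[0,0,0],[0,0,0]],"translation":[[0.015,0.08,0],[0.038,0.22,0],[0.07,0.4,0],[0.1,0.55,0],[0.114,0.636,0]],"gripper":[0,0,0,0,0]}';done
python3 -m handwheel '{"rotation":[[0,0,0],[0,0,0]],"translation":[[0,0,0],[0,0,0]],"gripper":[0,0]}'
```

```text
t: 21.4
tcp_pos: [0.4913, -0.3425, 0.135]
tool_rot: [2.157, 2.281, 0.0]
ft_force: [0.2, 0.3, -6.0]
grip_width: 0.0273
grip_force: 30.0
t: 21.9
tcp_pos: [0.519, -0.1803, 0.132]
tool_rot: [-2.155, -2.283, 0.001]
ft_force: [-0.2, 0.7, -5.8]
grip_width: 0.0269
grip_force: 30.0
t: 22.4
tcp_pos: [0.5475, -0.0215, 0.1321]
tool_rot: [-2.156, -2.283, 0.001]
ft_force: [0.7, -0.7, -6.2]
grip_width: 0.0271
grip_force: 30.0
t: 22.6
tcp_pos: [0.5474, -0.024, 0.1322]
tool_rot: [-2.157, -2.283, 0.002]
ft_force: [0.5, 1.0, -5.5]
grip_width: 0.0273
grip_force: 30.0
```

```bash
python3 -m handwheel '{"rotation":[[0,0,0],[0,0,0],[0,0,0],[0,0,0],[0,0,0]],"translation":[[0,0,-0.05],[0,0,-0.1],[0,0,-0.14],[0,0,-0.16],[0,0,-0.168]],"gripper":[0,0,0,0,0]}'
python3 -m handwheel '{"rotation":[[0,0,0],[0,0,0],[0,0,0],[0,0,0],[0,0,0]],"translation":[[0,0,-0.004],[0,0,-0.008],[0,0,-0.012],[0,0,-0.016],[0,0,-0.018]],"gripper":[0,0,0,0,0]}'
python3 -m handwheel '{"rotation":[[0,0,0],[0,0,0],[0,0,0]],"translation":[[0,0,-0.003],[0,0,-0.006],[0,0,-0.006]],"gripper":[0,0,0]}'
```

```text
t: 23.1
tcp_pos: [0.5476, -0.0244, 0.0897]
tool_rot: [-2.158, -2.281, 0.001]
ft_force: [-0.2, -0.5, -5.5]
grip_width: 0.0271
grip_force: 30.0
t: 23.6
tcp_pos: [0.548, -0.0241, 0.0862]
tool_rot: [2.158, 2.283, 0.0]
ft_force: [0.0, 0.7, -5.8]
grip_width: 0.0275
grip_force: 30.0
t: 23.9
tcp_pos: [0.5479, -0.0241, 0.0846]
tool_rot: [-2.158, -2.283, 0.0]
ft_force: [-0.5, -0.0, -6.2]
grip_width: 0.0272
grip_force: 30.0
```

```bash
for i in 1 2; do python3 -m handwheel '{"rotation":[[0,0,0],[0,0,0],[0,0,0]],"translation":[[0,0,-0.002],[0,0,-0.004],[0,0,-0.004]],"gripper":[0,0,0]}' | grep -E "tcp|ft";done
```

```text
tcp_pos: [0.5479, -0.0241, 0.0836]
ft_force: [0.2, 0.8, -5.8]
tcp_pos: [0.5481, -0.0239, 0.0831]
ft_force: [-1.8, 4.5, 3.9]
```

Contact at z = 0.083 as predicted, with about 10 N. Releasing and withdrawing.

```bash
python3 -m handwheel '{"rotation":[[0,0,0],[0,0,0],[0,0,0],[0,0,0],[0,0,0]],"translation":[[0,0,0.002],[0,0,0.002],[0,0,0.002],[0,0,0.002],[0,0,0.002]],"gripper":[0,0.6,0.6,0.6,0.6]}'
python3 -m handwheel '{"rotation":[[0,0,0],[0,0,0],[0,0,0],[0,0,0],[0,0,0]],"translation":[[0,0,0.05],[0,0,0.15],[0,0,0.3],[0,0,0.46],[0,0,0.6]],"gripper":[0.6,0.6,0.6,0.6,0.6]}'
python3 -m handwheel '{"rotation":[[0,0,0],[0,0,0],[0,0,0],[0,0,0],[0,0,0]],"translation":[[0,0.1,0.05],[0,0.2,0.1],[0,0.3,0.1],[0,0.3,0.1],[0,0.3,0.1]],"gripper":[0.6,0.6,0.6,0.6,0.6]}'
python3 - <<'E'
from h import *
np.set_printoptions(precision=4,suppress=True)
C=cam("wrist");im=capture("wrist")[:,:,::-1];cv2.imwrite("pics/w7.png",im)
g=cv2.GaussianBlur(cv2.cvtColor(im,cv2.COLOR_BGR2GRAY),(0,0),1)
th=np.radians(3.0);u=np.array([np.cos(th),np.sin(th)]);w=np.array([-u[1],u[0]]);N=np.array([.552,-.029])
T=N-.0032*u+.0055*w
a=proj(C,[*T,.072])[0];k=proj(C,[*T,.108])[0];cs=[proj(C,[*(T+x*u+y*w),.05])[0].round(1) for x,y in((-.05,.05),(.05,.05),(.05,-.05),(-.05,-.05))]
print("exp disc",a,"knob",k,"tile",cs)
x0,y0=int(a[0]),int(a[1])
print("row",x0-70,list(map(int,g[y0,x0-70:x0+70:2])));print("col",y0-70,list(map(int,g[y0-70:y0+70:2,x0])))
c=cv2.HoughCircles(g[y0-60:y0+60,x0-60:x0+60],cv2.HOUGH_GRADIENT,1,15,param1=60,param2=12,minRadius=10,maxRadius=42)
print(None if c is None else c[0][:5]+[x0-60,y0-60,0])
E
```

```text
t: 25.0
tcp_pos: [0.5481, -0.0243, 0.0832]
tool_rot: [2.158, 2.282, 0.0]
ft_force: [0.9, -0.3, -0.4]
grip_width: 0.0532
grip_force: 0.0
t: 25.5
tcp_pos: [0.548, -0.0242, 0.2362]
tool_rot: [2.158, 2.282, 0.002]
ft_force: [0.1, 0.3, -0.1]
grip_width: 0.0557
grip_force: 0.0
t: 26.0
tcp_pos: [0.5478, 0.0509, 0.2587]
tool_rot: [2.157, 2.283, 0.0]
ft_force: [-0.6, -0.5, 0.1]
grip_width: 0.0557
grip_force: 0.0
exp disc [320.5801 286.7448] knob [320.343  300.8763] tile [array([275., 236.]), array([366.7, 236.4]), array([363.7, 320. ]), array([277.5, 319.7])]
row 250 [128, 128, 128, 123, 101, 74, 68, 68, 79, 128, 158, 161, 158, 157, 186, 196, 187, 184, 196, 196, 171, 124, 113, 113, 112, 111, 109, 107, 98, 83, 77, 76, 77, 79, 80, 80, 79, 78, 78, 79, 89, 110, 117, 118, 118, 117, 116, 117, 125, 169, 204, 206, 206, 199, 194, 205, 204, 181, 150, 147, 165, 176, 174, 172, 144, 83, 65, 65, 70, 91]
col 216 [190, 140, 114, 109, 97, 100, 111, 111, 112, 127, 165, 204, 210, 197, 175, 157, 153, 153, 147, 110, 85, 84, 90, 93, 92, 92, 92, 91, 91, 90, 90, 89, 85, 79, 78, 80, 100, 118, 119, 118, 118, 118, 118, 118, 117, 116, 115, 116, 123, 173, 205, 181, 117, 111, 115, 101, 78, 76, 82, 83, 84, 90, 90, 94, 93, 97, 97, 93, 89, 88]
[[329.5 279.5  40.2]
 [307.5 282.5  40.3]
 [319.5 291.5  37. ]
 [341.5 292.5  36.9]
 [333.5 263.5  28. ]]
```

The weight's disc is within about 3 mm of the tile's middle and stands level, and the tile's edges have not moved. Handing in.

```bash
python3 -c "
from bench import *
print(finish_job())"
```

```text
the job is handed in; nothing more can be done
None
```

I handed the job in at about 26 s with no verdict returned: by my measurements the brush is flat in the tray, the cork and second tile lie within about 6 mm of each other on the bottom tile, and the weight stands about 3 mm from the upper tile's middle, set down with about 10 N; I viewed 11 pictures, one over the limit of 10.

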